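# Load the capped reagent bottles into their nests

## Task

Load the deck of the pipetting machine: put each of the four capped bottles into the red nest that matches its shape and size (small round, large round, square, oblong), standing upright on the nest's floor, and let go of it. Set the bottles down gently, without dropping them or knocking any over, and leave the two open bottles standing where they are.

Things in the scene. Friction and masses are not known exactly. Their poses are not given: they have to be found in the camera images.
- small_round: Small round amber bottle with white screw cap: body 28 mm diameter and 48 mm high, round cap 22 mm diameter on top, 64 mm high overall, weighs 55 to 95 g. Stands upright and loose on the deck at the start; rigid, in one piece; origin at the centre of its underside, z up.
- large_round: Large round amber bottle with white screw cap: body 48 mm diameter and 58 mm high, round cap 32 mm diameter, 80 mm high overall, weighs 125 to 210 g. Stands upright and loose on the deck at the start; rigid, in one piece; origin at the centre of its underside, z up.
- square: Square amber bottle with white screw cap: body 40 x 40 mm (sides along its x and y) and 54 mm high, round cap 26 mm diameter, 73 mm high overall, weighs 100 to 170 g. Stands upright and loose on the deck at the start; rigid, in one piece; origin at the centre of its underside, z up.
- oblong: Oblong (flat rectangular) amber bottle with white screw cap: body 50 mm along its x, 26 mm along its y, 52 mm high, round cap 21 mm diameter, 70 mm high overall, weighs 85 to 145 g. Stands upright and loose on the deck at the start; rigid, in one piece; origin at the centre of its underside, z up.
- open_round: Round amber bottle WITHOUT cap (open mouth: dark hole in an amber neck): body 40 mm diameter and 54 mm high, neck 24 mm, 66 mm high overall, about 90 g. To be left alone. Stands upright and loose on the deck at the start; rigid, in one piece; origin at the centre of its underside, z up.
- open_square: Square amber bottle WITHOUT cap (open mouth: dark hole in an amber neck): body 36 x 36 mm and 50 mm high, neck 22 mm, 62 mm high overall, about 90 g. To be left alone. Stands upright and loose on the deck at the start; rigid, in one piece; origin at the centre of its underside, z up.
- nest_small_round: Small round red plastic nest (shallow tray): inside diameter 46 mm, outside 54 mm, for the small round bottle. Its floor is 4 mm thick, its rim 4 mm thick and 14 mm high above the deck. Fixed to the deck; origin at the centre of its underside, on the deck, z up.
- nest_large_round: Large round red plastic nest (shallow tray): inside diameter 66 mm, outside 74 mm, for the large round bottle. Its floor is 4 mm thick, its rim 4 mm thick and 14 mm high above the deck. Fixed to the deck; origin at the centre of its underside, on the deck, z up.
- nest_square: Square red plastic nest (shallow tray): inside 58 x 58 mm, outside 66 x 66 mm, sides along its x and y, for the square bottle. Its floor is 4 mm thick, its rim 4 mm thick and 14 mm high above the deck. Fixed to the deck; origin at the centre of its underside, on the deck, z up.
- nest_oblong: Oblong red plastic nest (shallow tray): inside 68 mm along its x and 44 mm along its y, outside 76 x 52 mm, for the oblong bottle, which goes in lengthwise (either way round). Its floor is 4 mm thick, its rim 4 mm thick and 14 mm high above the deck. Fixed to the deck; origin at the centre of its underside, on the deck, z up.
There are look-alikes about, which are no part of the job. What is shaped like the square but blue is not meant.

How it is judged:
By the outcome, as a careful person would: the job done as asked, in the order asked, and still so for the second after the job is handed in, with the robot touching nothing.
It also fails if it takes over 106 s, if anything falls off the work surface, if the arm or the gripper's body presses on something with over 40 N, if the wrist force passes 120 N, or if a joint passes its speed limit or range.

## Robot

A 6-joint arm with a two-finger parallel gripper is mounted at the origin on the work surface. World frame = base frame: x ahead of the robot, y to its left, z up, the work surface at z = 0. Lengths are in m, angles in rad, forces in N, time in s.
With the tool pointing down it reaches from about 0.35 to 0.775 m from the base axis. Payload 7.3 kg.
Tool frame: the origin (TCP) lies at the centre of the arm's flange, where the gripper is bolted on; the fingertips stand 178 mm ahead of it and the grasp point (between the pads) lies 159 mm ahead of it; z points along the fingers, y is the line along which they close (so a half turn about z gives the same grasp; the last joint's range is limited). The gripper opens to 92 mm and grips with 3 to 60 N. Pads are 19 mm wide; open, the fingers measure 130 mm over their backs; the gripper's body (75 mm by 190 mm) begins 47 mm behind the grasp point.
Start: joints at [-1.281, 0.342, 1.524, -0, 1.275, -0.146], TCP at [0.222, -0.476, 0.405] pointing down, gripper open.
Joint ranges: [-2.53, 2.53], [-0.77, 2.02], [0.04, 2.7], [-1, 4.14], [0.28, 2.66], [-3.11, 3.11]. Speed limits (rad/s): [2.57, 2.57, 3.14, 3.14, 3.14, 3.14].

## Interface

Orientations are given as [roll, pitch, yaw] about the fixed x, y, z axes, in that order (R = Rz(yaw) Ry(pitch) Rx(roll)).
In Python, from cell import robot gives the robot as it stands.
- The arm moves only by the shell command python3 -m pendant 'ROWS' [OPENING] [FORCE]. ROWS is a JSON list of rows, 1 to 8 of them, each an object with the fields d (a list: dx, dy, dz in a scale on which 1.0 is 0.75 m), turn_vec (a list: a rotation vector rx, ry, rz in parts of the range, where 1.0 means 4 rad); a field left out counts as zero; each row shifts and turns the commanded pose from where the row before left it, along the tool's axes as they then stand; what a row does not reach is not made up. A row lasts 1/12 s, in which the tool goes at most 0.0417 m and 0.125 rad, less where a joint would pass 70% of its speed; a pose out of reach is approached as far as the arm can. OPENING is the finger opening in m, set as the command begins (- or left out keeps the last). The fingers move at their own pace and stop on an object; FORCE is the grip in N (left out, the last holds). Time passes only in rows, so rows that do not move let the fingers close. It prints the time, the measured TCP pose, the force, the opening and the grip force at its end. Shift and turn numbers lie between -1 and 1, and a call with a number outside is refused. Input that does not fit is refused with a message, and nothing moves.
- robot.observe(): the state, without advancing time (a new reading comes with each control period).
- robot.read_camera(name): name is "scene" or "top"; returns a dict with "image" (480x640x3 uint8, red, green, blue), "fx", "fy", "cx", "cy" (pixels), "pose" (4x4, takes a point from camera to world coordinates). Camera axes: x right, y down, z forward; pixel columns grow to the right and rows downward; lengths in m; the calibration is good to about 2 mm. A picture is of the moment at which its call begins. There is no depth.
- robot.hand_in(): hands the job in; it is judged then, once.
The state is a dict: "time": time; "qpos": joint angles; "qvel": joint speeds; "joint_efforts": joint torques, N m; "tool_pos": TCP position; "tool_rot": TCP orientation; "contact_force": force on the tool from outside, world axes, zero at the start; "torque": the same for the moment, N m; "opening": finger opening in m; "grip_force": force on a finger pad.
Only numpy, scipy, OpenCV 4.12 (cv2) and the standard library are available. Lean on these libraries where they do the work, as an engineer would, in place of code of your own. Each camera call takes 0.05 s, during which the arm holds its last target. There are 200 camera calls.

## Working session

There is one attempt and no reset: what is moved stays moved. The work goes in short steps, Python scripts to look and compute and a shell command to move; the robot and the scene stay as the last step left them, time stands still between calls to the robot, and variables do not carry over. Pictures are saved under pics/ and viewed, at most 14 in all, crops included, and the job is handed in when it is done.

```bash
ls; mkdir -p pics; python3 - <<'E'
from cell import robot
import cv2
s=robot.observe();print({k:s[k] for k in('time','tool_pos','tool_rot','opening')})
for n in('scene','top'):
    c=robot.read_camera(n);cv2.imwrite(f'pics/{n}0.png',c['image'][:,:,::-1]);print(n,c['fx'],c['fy'],c['cx'],c['cy'],c['pose'])
E
```

```text
pics
{'time': 0.0, 'tool_pos': array([ 0.22160056, -0.47577241,  0.40403912]), 'tool_rot': array([-3.14001786e+00, -2.03164010e-04,  4.35818668e-01]), 'opening': 0.091763653243988}
scene 588.7953784149987 588.7953784149987 305.76510026371227 238.6348097553644 [[-0.83969093  0.44179648 -0.31580852  0.84279601]
 [ 0.54287304  0.66742426 -0.50973888  0.59834459]
 [-0.01442258 -0.59946704 -0.80026949  0.90340977]
 [ 0.          0.          0.          1.        ]]
top 598.7848634570507 598.7848634570507 314.386874210016 236.79227617004815 [[-0.01632693 -0.99536121  0.09481296  0.42542699]
 [-0.99975671  0.01765808  0.0132178   0.03318063]
 [-0.0148307  -0.09457409 -0.99540735  1.17799489]
 [ 0.          0.          0.          1.        ]]
```

View pics/top0.png

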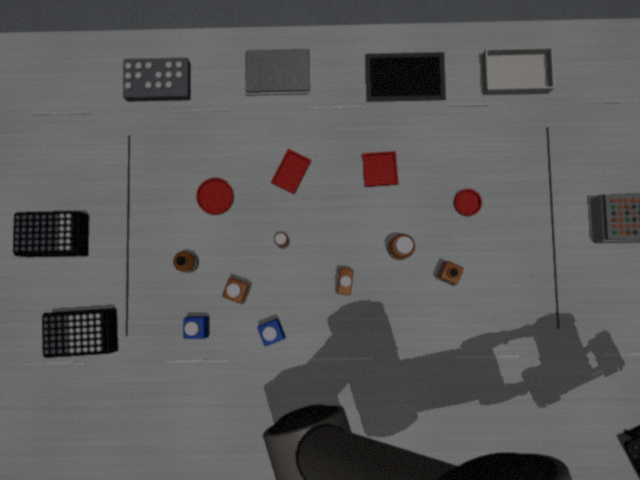

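View pics/scene0.png

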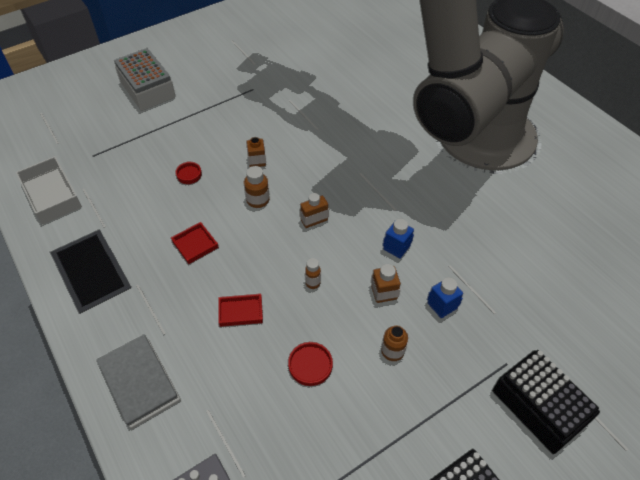

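The top view shows the red nests at (215,196) large round, (291,171) oblong, (380,169) square and (467,202) small round. The bottles:
- **Capped amber bottles:** small round (281,239), large round (402,245), square (236,289), oblong (345,281).
- **Open bottles, dark mouths:** round (184,261), square (450,272).
- **Blue squares:** (195,327) and (271,331) are look-alikes and not meant.

For "square" the candidates are (236,289) amber with a cap, (450,272) amber but open, and the two blue ones. Only (236,289) fits. I'll confirm that in a crop and measure.

```bash
cat > vis.py <<'E'
import numpy as np, cv2
from scipy.optimize import minimize
B={'small_round':('r',.028,.028,.048,.022,.064),'large_round':('r',.048,.048,.058,.032,.080),'square':('b',.04,.04,.054,.026,.073),
'oblong':('b',.05,.026,.052,.021,.070),'open_round':('r',.04,.04,.054,.024,.066),'open_square':('b',.036,.036,.05,.022,.062),
'nest_small_round':('r',.054,.054,.014,0,0),'nest_large_round':('r',.074,.074,.014,0,0),'nest_square':('b',.066,.066,.014,0,0),'nest_oblong':('b',.076,.052,.014,0,0)}
def proj(c,P):
    T=np.linalg.inv(c['pose']);Q=P@T[:3,:3].T+T[:3,3]
    return np.c_[c['fx']*Q[:,0]/Q[:,2]+c['cx'],c['fy']*Q[:,1]/Q[:,2]+c['cy']]
def unproj(c,u,v,z):
    d=c['pose'][:3,:3]@[(u-c['cx'])/c['fx'],(v-c['cy'])/c['fy'],1];o=c['pose'][:3,3]
    return o+d*(z-o[2])/d[2]
def prism(kind,a,b,z0,z1,p):
    if kind=='r':
        t=np.linspace(0,2*np.pi,40,endpoint=False);X=np.c_[a/2*np.cos(t),a/2*np.sin(t)]
    else: X=np.array([[1,1],[1,-1],[-1,-1],[-1,1]])*[a/2,b/2]
    R=np.array([[np.cos(p[2]),-np.sin(p[2])],[np.sin(p[2]),np.cos(p[2])]]);X=X@R.T+p[:2]
    return np.vstack([np.c_[X,np.full(len(X),z)] for z in(z0,z1)])
def sil(c,name,p,S=4,cap=False,full=True):
    k,a,b,h,cd,H=B[name];m=np.zeros((480*S,640*S),np.uint8)
    parts=[prism(k,a,b,0,h,p)] if not cap else []
    if cd and (cap or full): parts.append(prism('r',cd,cd,h,H,p))
    for P in parts:
        cv2.fillConvexPoly(m,cv2.convexHull(np.round(proj(c,P)*S+S/2-.5).astype(np.int32)),1)
    return m
def masks(c):
    im=cv2.resize(c['image'],None,fx=4,fy=4,interpolation=cv2.INTER_CUBIC);h=cv2.cvtColor(im,cv2.COLOR_RGB2HSV).astype(int)
    H,S,V=h[...,0],h[...,1],h[...,2]
    return dict(red=((H<6)|(H>172))&(S>140)&(V>60),amber=(H>=5)&(H<22)&(S>90),white=(S<70)&(V>185))
E
python3 - <<'E'
from cell import robot
from vis import *
t=robot.read_camera('top');s=robot.read_camera('scene')
import pickle;pickle.dump((t,s),open('cams0.pkl','wb'))
a=cv2.resize(t['image'][215:350,160:480],(800,338),interpolation=cv2.INTER_CUBIC)
b=cv2.resize(s['image'][130:370,230:470],(260,260),interpolation=cv2.INTER_CUBIC)
M=masks(t);m=np.dstack([M['red']*255,M['amber']*255,M['white']*255]).astype(np.uint8)
m=cv2.resize(m[150*4:350*4,160*4:480*4],(416,260));o=np.zeros((600,800,3),np.uint8);o[:338]=a;o[340:,:260]=b;o[340:,270:686]=m
cv2.imwrite('pics/crop1.png',o[:,:,::-1])
E
```

```text
(no output)
```

View pics/crop1.png

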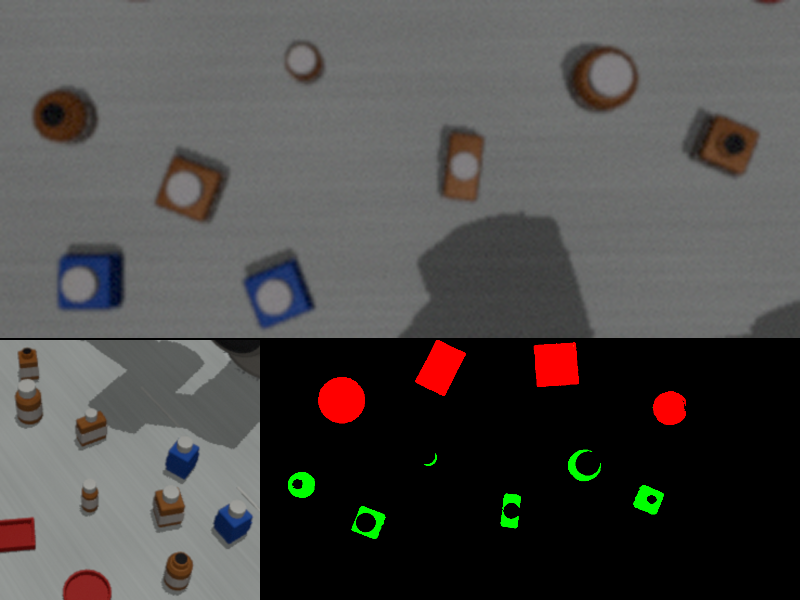

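The crop confirms it: the amber square with a white cap is the one at top pixel (236,289). The two blue ones are look-alikes, and the open bottles show dark mouths at (184,261) and (450,272).

```bash
cat > fit.py <<'E'
from vis import *
import pickle,sys
def fit(t,guess,M=None):
    im=cv2.resize(t['image'],None,fx=4,fy=4,interpolation=cv2.INTER_CUBIC);h=cv2.cvtColor(im,cv2.COLOR_RGB2HSV)
    m=masks(t);wh=(h[...,2]>158)&(h[...,1]<60)
    bott=((m['amber']|wh)*255).astype(np.uint8)
    out={}
    for n,(u,v) in guess.items():
        src=(m['red']*255).astype(np.uint8) if 'nest' in n else bott
        cs,_=cv2.findContours(cv2.morphologyEx(src,cv2.MORPH_CLOSE,np.ones((9,9))),cv2.RETR_EXTERNAL,cv2.CHAIN_APPROX_NONE)
        c=min((c for c in cs if cv2.contourArea(c)>300),key=lambda c:np.hypot(*(c.reshape(-1,2).mean(0)/4-[u,v])))
        f=np.zeros_like(src);cv2.drawContours(f,[c],-1,1,-1)
        z=B[n][5] or B[n][3]
        x0=unproj(t,u,v,z/2)
        g=lambda p:(lambda s:1-(s&f).sum()/max((s|f).sum(),1))(sil(t,n,p))
        best=None
        for y in ([0] if B[n][0]=='r' else np.arange(0,np.pi,np.pi/8)):
            r=minimize(g,[x0[0],x0[1],y],method='Nelder-Mead',options=dict(initial_simplex=np.array([[x0[0],x0[1],y],[x0[0]+.006,x0[1],y],[x0[0],x0[1]+.006,y],[x0[0]+.003,x0[1],y+.2]]),xatol=1e-4,fatol=1e-4))
            if best is None or r.fun<best.fun: best=r
        out[n]=best.x;print(n,best.x.round(4),'1-IoU',round(best.fun,3))
    return out
E
python3 - <<'E'
from fit import *
t,s=pickle.load(open('cams0.pkl','rb'))
G=dict(small_round=(281,239),large_round=(402,245),square=(236,289),oblong=(345,281),open_round=(184,261),open_square=(450,272),nest_large_round=(215,196),nest_oblong=(291,171),nest_square=(380,169),nest_small_round=(467,202))
o=fit(t,G);pickle.dump(o,open('pose0.pkl','wb'))
def draw(c,r0,r1,c0,c1,k):
    im=cv2.resize(c['image'],None,fx=4,fy=4)
    for n,p in o.items():
        cs,_=cv2.findContours(sil(c,n,p),cv2.RETR_EXTERNAL,cv2.CHAIN_APPROX_NONE);cv2.drawContours(im,cs,-1,(0,255,0),2)
    return cv2.resize(im[r0*4:r1*4,c0*4:c1*4],None,fx=k,fy=k,interpolation=cv2.INTER_AREA)
a=draw(t,140,310,160,490,.38);b=draw(s,130,390,165,420,.33)
O=np.zeros((600,800,3),np.uint8);O[:a.shape[0],:a.shape[1]]=a;O[a.shape[0]:a.shape[0]+b.shape[0],:b.shape[1]]=b[:600-a.shape[0]];cv2.imwrite('pics/fit1.png',O[:,:,::-1])
E
```

```text
small_round [0.5257 0.1065 0.6473] 1-IoU 0.877
large_round [ 0.5117 -0.1148  0.0085] 1-IoU 0.659
square [0.4349 0.1991 1.2712] 1-IoU 0.2
oblong [ 0.4488 -0.0076  3.0052] 1-IoU 0.432
open_round [0.4918 0.2957 0.224 ] 1-IoU 0.301
open_square [ 0.4619 -0.2087 -0.2372] 1-IoU 0.274
nest_large_round [0.6216 0.2444 0.0495] 1-IoU 0.116
nest_oblong [0.6697 0.0937 2.6606] 1-IoU 0.106
nest_square [ 0.6713 -0.0837  0.0557] 1-IoU 0.097
nest_small_round [ 0.6006 -0.2528  0.0401] 1-IoU 0.153
```

View pics/fit1.png

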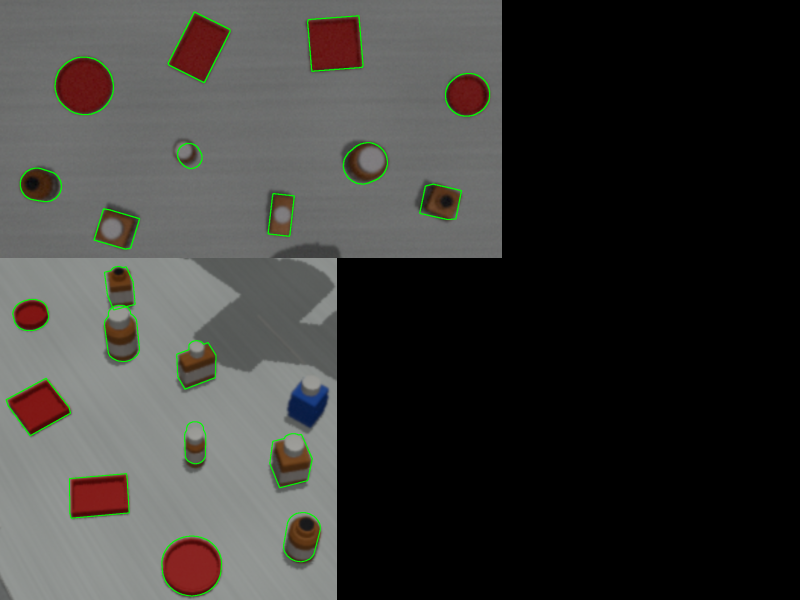

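The nest outlines match in both views. The bottle masks miss the white caps, so I'll fit the cap alone in both cameras and take the yaw from the amber body.

```bash
python3 - <<'E'
from fit import *
t,s=pickle.load(open('cams0.pkl','rb'));o=pickle.load(open('pose0.pkl','rb'))
def capmask(c,n,p):
    H=B[n][5];u,v=proj(c,np.array([[p[0],p[1],H]]))[0]
    im=cv2.resize(c['image'],None,fx=4,fy=4,interpolation=cv2.INTER_CUBIC);h=cv2.cvtColor(im,cv2.COLOR_RGB2HSV).astype(int)
    return h,u,v
for n in('small_round','large_round','square','oblong'):
    p=o[n];k,a,b,hh,cd,H=B[n];res=[]
    for c in(t,s):
        # cap disc: circle/ellipse template via thresholding relative to local max
        h,u,v=capmask(c,n,p);V=cv2.GaussianBlur(h[...,2].astype(np.float32),(9,9),0);S=h[...,1]
        w=np.zeros(V.shape,np.uint8);cv2.circle(w,(int(u*4),int(v*4)),52,1,-1)
        mx=np.percentile(V[w>0],98 if cd<.025 else 95);deck=np.median(V)
        m=((V>(mx+deck)/2)&(S<75)).astype(np.uint8)*w
        N,L,st,ce=cv2.connectedComponentsWithStats(m);i=1+np.argmax(st[1:,4])
        if c is t: f=(L==i).astype(np.uint8)
        res.append((round(float(mx)),round(float(deck)),(ce[i]/4).round(1),round(2*np.sqrt(st[i,4]/np.pi)/4,1)))
    uv=res[0][2];q=unproj(t,*uv,H)
    # yaw by amber shape
    am=(masks(t)['amber']).astype(np.uint8);N,L,st,ce=cv2.connectedComponentsWithStats(am)
    z=np.zeros_like(am);cv2.circle(z,(int(uv[0]*4),int(uv[1]*4)),90,1,-1);pts=np.argwhere((am*z)>0)[:,::-1]
    W=np.array([unproj(t,x/4,y/4,hh) for x,y in cv2.convexHull(pts.astype(np.int32)).reshape(-1,2)])[:,:2]
    r=cv2.minAreaRect((W*1e3).astype(np.float32))
    print(n,'cap',q[:2].round(4),res,'exp px',round(cd*599/1.1,1),'top rect mm',np.round(r[0],1),np.round(r[1],1),round(r[2],1),'scene pred of cap top',proj(s,q[None])[0].round(1))
E
```

```text
small_round cap [0.5291 0.1114] [(128, 107, array([280.5, 238.7]), np.float64(9.2)), (157, 141, array([312.9, 262.5]), np.float64(10.0))] exp px 12.0 top rect mm [521.9 105.2] [10.  23.2] 41.7 scene pred of cap top [312.2 261.5]
large_round cap [ 0.5121 -0.1176] [(128, 107, array([404.6, 244.9]), np.float64(15.0)), (152, 141, array([254.6, 172.1]), np.float64(12.0))] exp px 17.4 top rect mm [ 511.4 -114.8] [45.4 46.4] 22.1 scene pred of cap top [254.  170.6]
square cap [0.4342 0.1988] [(127, 107, array([233.3, 290.4]), np.float64(11.8)), (157, 141, array([388. , 269.8]), np.float64(12.2))] exp px 14.2 top rect mm [434.3 196.7] [40.9 39.3] 68.2 scene pred of cap top [387.4 268.5]
oblong cap [ 0.4473 -0.0087] [(128, 107, array([345.8, 281.4]), np.float64(9.3)), (153, 141, array([313.9, 197.1]), np.float64(7.7))] exp px 11.4 top rect mm [447.9  -8.1] [25.2 48.8] 81.7 scene pred of cap top [313.6 195.7]
```

Both cameras agree to about 2 mm. Now I'll move, starting with the small round bottle: square the tool to yaw 0, then travel high.

The rows are not in the units I measure in: shifts go in shares of 0.75 m and turns go in shares of 4 rad. I convert before sending: 0.109 rad is 0.0273.

```bash
cat > go.py <<'E'
# usage: go.py x y grasp_z yaw : tool-axes distance to go
import sys,numpy as np
from cell import robot
x,y,z,w=map(float,sys.argv[1:5]);s=robot.observe();p=s['tool_pos'];r=s['tool_rot'];c,q=np.cos(r[2]),np.sin(r[2])
d=np.array([x,y,z+.159])-p
print('t',round(s['time'],2),'pos',p.round(4),'rot',r.round(4),'tool d',(d[0]*c+d[1]*q).round(4),(d[0]*q-d[1]*c).round(4),(-d[2]).round(4),'rz',(r[2]-w).round(4),'F',s['contact_force'].round(1),'open',round(s['opening'],4),'grip',round(s['grip_force'],1))
E
python3 -m pendant '[{"turn_vec":[0, 0, 0.0273]}, {"turn_vec":[0, 0, 0.0273]}, {"turn_vec":[0, 0, 0.0273]}, {"turn_vec":[0, 0, 0.0273]}]' 0.055 15
python3 -m pendant '[{"d":[0.0227, -0.0433, 0]}, {"d":[0.0227, -0.0433, 0]}, {"d":[0.0227, -0.0433, 0]}, {"d":[0.0227, -0.0433, 0]}, {"d":[0.0227, -0.0433, 0]}, {"d":[0.0227, -0.0433, 0]}, {"d":[0.0227, -0.0433, 0]}, {"d":[0.0227, -0.0433, 0]}]'
python3 -m pendant '[{"d":[0.0227, -0.0433, 0]}, {"d":[0.0227, -0.0433, 0]}, {"d":[0.0227, -0.0433, 0]}, {"d":[0.0227, -0.0433, 0]}, {"d":[0.0227, -0.0433, 0]}, {"d":[0.0227, -0.0433, 0]}, {"d":[0.0227, -0.0433, 0]}, {"d":[0.0227, -0.0433, 0]}]'
python3 -m pendant '[{}]'
python3 go.py .529 .1105 .036 0
```

```text
time: 0.53
tool_pos: [0.2216, -0.4759, 0.4045]
tool_rot: [-3.141, 0.0, -0.006]
contact_force: [-0.4, 0.3, 1.0]
opening: 0.0697
grip_force: 0.0
time: 1.2
tool_pos: [0.358, -0.2142, 0.4048]
tool_rot: [3.141, -0.0, -0.001]
contact_force: [1.0, 0.2, 0.5]
opening: 0.0548
grip_force: 0.0
time: 1.87
tool_pos: [0.4942, 0.0459, 0.4047]
tool_rot: [3.141, -0.0, 0.0]
contact_force: [0.9, -0.5, -0.1]
opening: 0.055
grip_force: 0.0
time: 1.95
tool_pos: [0.4954, 0.0487, 0.4045]
tool_rot: [-3.14, -0.001, 0.005]
contact_force: [-0.5, -0.5, -1.3]
opening: 0.0545
grip_force: 0.0
t 1.95 pos [0.4954 0.0487 0.4045] rot [-3.1396e+00 -1.3000e-03  4.5000e-03] tool d 0.0339 -0.0617 0.2095 rz 0.0045 F [-0.5 -0.5 -1.3] open 0.0545 grip 0.0
```

```bash
python3 -m pendant '[{"d":[0.0227, -0.0413, 0]}, {"d":[0.0227, -0.0413, 0]}, {"d":[0, 0, 0.04]}, {"d":[0, 0, 0.04]}, {"d":[0, 0, 0.04]}, {"d":[0, 0, 0.0267]}, {}]' >/dev/null
python3 go.py .529 .1105 .036 0
python3 - <<'E'
from cell import robot
from vis import *
c=robot.read_camera('scene');t=robot.read_camera('top')
a=cv2.resize(c['image'][170:310,230:400],(680,560));cv2.imwrite('pics/c2.png',a[:,:,::-1])
E
```

```text
t 2.53 pos [0.5263 0.1058 0.2903] rot [ 3.1409e+00  9.0000e-03 -2.0000e-04] tool d 0.0027 -0.0047 0.0953 rz -0.0002 F [-0.4 -1.4 -0.4] open 0.0547 grip 0.0
```

View pics/c2.png

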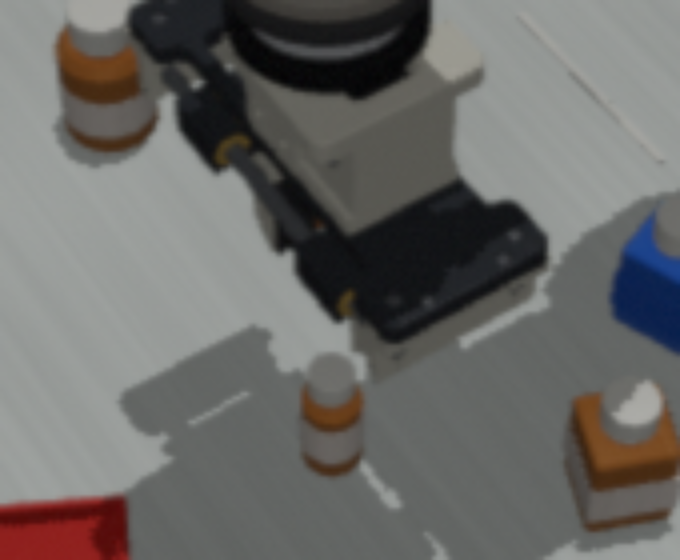

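The crop shows the gripper above and beside the small bottle, cap at crop (332,375), not touching it. I'll correct laterally and go down.

Scaled: 0.02 m is 0.0267, -0.0047 m is -0.0063.

```bash
python3 -m pendant '[{"d":[0.0036, -0.0063, 0.0133]}, {"d":[0, 0, 0.0267]}, {"d":[0, 0, 0.0267]}, {"d":[0, 0, 0.0267]}, {"d":[0, 0, 0.02]}, {"d":[0, 0, 0.0133]}, {}, {}]' >/dev/null
python3 go.py .529 .1105 .036 0
python3 -m pendant '[{}, {}, {}, {}, {}, {}]' 0.02 12 
```

```text
t 3.3 pos [0.5309 0.1108 0.2003] rot [-3.1416e+00 -1.0000e-03 -2.0000e-04] tool d -0.0019 0.0003 0.0053 rz -0.0002 F [ 0.6 -0.5  0.5] open 0.0556 grip 0.0
time: 3.8
tool_pos: [0.5306, 0.1107, 0.2002]
tool_rot: [-3.142, -0.001, -0.0]
contact_force: [-0.2, 1.3, 3.0]
opening: 0.0277
grip_force: 12.0
```

Gripped: the opening reads 27.7 mm against the 28 mm body. Next: lift and carry to the small nest.

Scaled: -0.025 m is -0.0333, -0.02 m is -0.0267.

```bash
python3 -m pendant '[{"d":[0, 0, -0.0133]}, {"d":[0, 0, -0.0267]}, {"d":[0, 0, -0.0333]}, {"d":[0, 0, -0.0333]}, {"d":[0, 0, -0.0267]}]' | tail -3
python3 -m pendant '[{"d":[0.004, 0.02, 0]}, {"d":[0.008, 0.04, 0]}, {"d":[0.0093, 0.048, 0]}, {"d":[0.0093, 0.048, 0]}, {"d":[0.0093, 0.048, 0]}, {"d":[0.0093, 0.048, 0]}, {"d":[0.0093, 0.048, 0]}, {"d":[0.0093, 0.048, 0]}]' >/dev/null
python3 -m pendant '[{"d":[0.0093, 0.048, 0]}, {"d":[0.008, 0.04, 0]}, {"d":[0.004, 0.0267, 0]}, {"d":[0.0027, 0.0133, 0]}, {}, {}]' >/dev/null
python3 go.py .6006 -.2528 .0453 0
```

```text
contact_force: [0.4, 0.1, -0.3]
opening: 0.0272
grip_force: 12.0
t 5.38 pos [ 0.5992 -0.2458  0.2997] rot [-3.1408e+00  7.0000e-04 -6.0000e-04] tool d 0.0014 0.007 0.0954 rz -0.0006 F [-0.7  0.2  0.3] open 0.0272 grip 12.0
```

Scaled: 0.02 m is 0.0267, 0.012 m is 0.016.

```bash
python3 -m pendant '[{"d":[0.0019, 0.0093, 0.0133]}, {"d":[0, 0, 0.0267]}, {"d":[0, 0, 0.0267]}, {"d":[0, 0, 0.0267]}, {"d":[0, 0, 0.016]}, {"d":[0, 0, 0.008]}, {}, {}]' >/dev/null
python3 go.py .6006 -.2528 .0453 0
python3 -m pendant '[{"d":[0, 0, 0.002]}, {"d":[0, 0, 0.002]}, {"d":[0, 0, 0.0013]}, {}, {}]'
```

```text
t 6.05 pos [ 0.6011 -0.253   0.2122] rot [ 3.1412e+00 -5.0000e-04  4.0000e-04] tool d -0.0005 -0.0002 0.0079 rz 0.0004 F [-0.4 -0.4 -0.2] open 0.0277 grip 12.0
time: 6.47
tool_pos: [0.6008, -0.2534, 0.208]
tool_rot: [3.141, -0.0, -0.0]
contact_force: [0.1, 0.1, -0.7]
opening: 0.0273
grip_force: 12.0
```

Scaled: 0.001 m is 0.0013.

```bash
python3 -m pendant '[{"d":[0, 0, 0.0013]}, {"d":[0, 0, 0.0013]}, {"d":[0, 0, 0.0013]}, {}]' | sed -n '2p;4p'
python3 -m pendant '[{"d":[0, 0, 0.0007]}, {}]' | sed -n '2p;4p'
python3 -m pendant '[{"d":[0, 0, 0.0007]}, {}]' | sed -n '2p;4p'
```

```text
tool_pos: [0.6007, -0.2533, 0.2044]
contact_force: [0.3, 0.5, -0.7]
tool_pos: [0.6008, -0.2533, 0.2043]
contact_force: [-0.4, -0.3, -1.2]
tool_pos: [0.6009, -0.2533, 0.2042]
contact_force: [0.2, 0.5, 3.4]
```

Contact at the expected height (3.4 N). Release, rise, and go over the large round.

Scaled: -0.031 m is -0.0413, -0.03 m is -0.04.

```bash
python3 -m pendant '[{}, {}, {}, {}]' 0.055 | tail -2
python3 -m pendant '[{"d":[0, 0, -0.0133]}, {"d":[0, 0, -0.0267]}, {"d":[0, 0, -0.04]}, {"d":[0, 0, -0.04]}, {"d":[0, 0, -0.02]}]' >/dev/null
python3 -m pendant '[{"d":[-0.02, -0.0293, 0]}, {"d":[-0.0267, -0.0413, 0]}, {"d":[-0.0267, -0.0413, 0]}, {"d":[-0.0267, -0.0413, 0]}, {"d":[-0.0187, -0.0293, 0]}, {}, {}]' 0.078 >/dev/null
python3 go.py .5117 -.116 .042 0
python3 - <<'E'
from cell import robot
import cv2
c=robot.read_camera('scene');cv2.imwrite('pics/c3.png',c['image'][90:330,130:450][:,:,::-1].repeat(2,0).repeat(2,1))
E
```

```text
opening: 0.0494
grip_force: 0.0
t 8.47 pos [ 0.5116 -0.1154  0.3099] rot [ 3.1408e+00 -1.4000e-03  1.7000e-03] tool d 0.0001 0.0006 0.1089 rz 0.0017 F [ 1.6 -0.6 -0.3] open 0.0779 grip 0.0
```

View pics/c3.png

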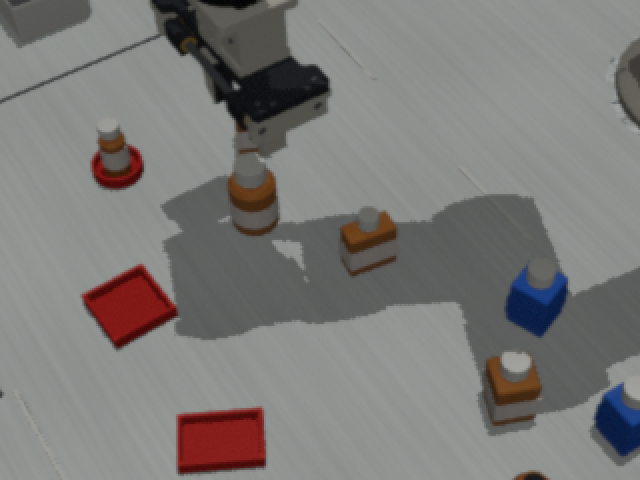

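The small bottle stands in its nest at crop (115,160), and the gripper is over the large round at crop (250,200). Descend and grip.

Scaled: 0.025 m is 0.0333, 0.022 m is 0.0293.

```bash
python3 -m pendant '[{"d":[0, 0.0008, 0.02]}, {"d":[0, 0, 0.0333]}, {"d":[0, 0, 0.0333]}, {"d":[0, 0, 0.0293]}, {"d":[0, 0, 0.0187]}, {"d":[0, 0, 0.0107]}, {}, {}]' >/dev/null
python3 go.py .5117 -.116 .042 0
python3 -m pendant '[{}, {}, {}, {}, {}, {}, {}]' 0.04 20
python3 go.py .6216 .2444 .046 0
```

```text
t 9.18 pos [ 0.5124 -0.1177  0.1999] rot [ 3.1413e+00 -4.0000e-04 -9.0000e-04] tool d -0.0007 -0.0017 -0.0011 rz -0.0009 F [-0.3  0.1 -0.2] open 0.0781 grip 0.0
time: 9.77
tool_pos: [0.5119, -0.1169, 0.2001]
tool_rot: [3.141, -0.001, -0.0]
contact_force: [-0.3, -0.6, 4.7]
opening: 0.0476
grip_force: 20.0
t 9.77 pos [ 0.5119 -0.1169  0.2001] rot [ 3.1412e+00 -6.0000e-04 -1.0000e-04] tool d 0.1097 -0.3613 -0.0049 rz -0.0001 F [-0.3 -0.6  4.7] open 0.0476 grip 20.0
```

Scaled: -0.025 m is -0.0333, -0.02 m is -0.0267.

```bash
python3 -m pendant '[{"d":[0, 0, -0.0133]}, {"d":[0, 0, -0.0267]}, {"d":[0, 0, -0.0333]}, {"d":[0, 0, -0.0333]}, {"d":[0, 0, -0.0267]}]' | tail -3
python3 -m pendant '[{"d":[0.0073, -0.024, 0]}, {"d":[0.012, -0.04, 0]}, {"d":[0.0147, -0.048, 0]}, {"d":[0.0147, -0.048, 0]}, {"d":[0.0147, -0.048, 0]}, {"d":[0.0147, -0.048, 0]}, {"d":[0.0147, -0.048, 0]}, {"d":[0.0147, -0.048, 0]}]' >/dev/null
python3 -m pendant '[{"d":[0.0147, -0.048, 0]}, {"d":[0.012, -0.04, 0]}, {"d":[0.008, -0.0267, 0]}, {"d":[0.0045, -0.0147, 0]}, {}, {}]' >/dev/null
python3 go.py .6216 .2444 .0451 0
```

```text
contact_force: [0.6, -0.7, -2.1]
opening: 0.0476
grip_force: 20.0
t 11.35 pos [0.6215 0.2437 0.2994] rot [3.1406e+00 1.0000e-03 3.0000e-04] tool d 0.0001 -0.0007 0.0953 rz 0.0003 F [ 0.6  0.4 -1.3] open 0.0474 grip 20.0
```

Scaled: 0.025 m is 0.0333, 0.02 m is 0.0267.

```bash
python3 -m pendant '[{"d":[0, -0.0009, 0.0133]}, {"d":[0, 0, 0.0267]}, {"d":[0, 0, 0.0333]}, {"d":[0, 0, 0.0267]}, {"d":[0, 0, 0.0133]}, {"d":[0, 0, 0.0067]}, {}, {}]' >/dev/null
python3 go.py .6216 .2444 .0451 0
python3 -m pendant '[{"d":[0, 0, 0.002]}, {"d":[0, 0, 0.0013]}, {"d":[0, 0, 0.0013]}, {}, {}]'| sed -n '2p;4p'
python3 -m pendant '[{"d":[0, 0, 0.0007]}, {}]'| sed -n '2p;4p'
```

```text
t 12.02 pos [0.6222 0.2443 0.2106] rot [-3.1414e+00 -1.3000e-03 -1.0000e-03] tool d -0.0006 -0.0001 0.0065 rz -0.001 F [ 0.3  0.5 -1.2] open 0.0477 grip 20.0
tool_pos: [0.6218, 0.2449, 0.2065]
contact_force: [-0.3, -0.4, -1.6]
tool_pos: [0.6218, 0.2448, 0.2057]
contact_force: [-0.3, -0.5, -1.5]
```

Scaled: 0.0007 m is 0.0009.

```bash
python3 -m pendant '[{"d":[0, 0, 0.0009]}, {}, {}]'| sed -n '2p;4p'
python3 -m pendant '[{"d":[0, 0, 0.0007]}, {}]'| sed -n '2p;4p'
python3 -m pendant '[{"d":[0, 0, 0.0007]}, {}]'| sed -n '2p;4p'
```

```text
tool_pos: [0.6218, 0.2448, 0.2049]
contact_force: [0.2, 0.3, -0.7]
tool_pos: [0.6218, 0.2448, 0.2044]
contact_force: [0.9, -0.2, -1.7]
tool_pos: [0.6218, 0.2448, 0.2042]
contact_force: [-1.0, -0.2, 0.0]
```

Scaled: 0.0004 m is 0.0005.

```bash
python3 -m pendant '[{"d":[0, 0, 0.0005]}, {}]'| sed -n '2p;4p'
python3 -m pendant '[{}, {}, {}, {}, {}]' 0.078 | tail -2
python3 -m pendant '[{"d":[0, 0, -0.0133]}, {"d":[0, 0, -0.0267]}, {"d":[0, 0, -0.04]}, {"d":[0, 0, -0.04]}, {"d":[0, 0, -0.02]}]' >/dev/null
python3 -m pendant '[{"d":[-0.024, 0.006, 0]}, {"d":[-0.04, 0.01, 0]}, {"d":[-0.048, 0.012, 0]}, {"d":[-0.048, 0.012, 0]}, {"d":[-0.048, 0.012, 0]}, {"d":[-0.0293, 0.0073, 0]}, {"d":[-0.0133, 0.0033, 0]}]' >/dev/null
python3 -m pendant '[{"turn_vec":[0, 0, 0.0225]}, {"turn_vec":[0, 0, 0.0225]}, {"turn_vec":[0, 0, 0.0225]}, {"turn_vec":[0, 0, 0.02]}, {}, {}]' 0.07 >/dev/null
python3 go.py .4342 .198 .04 -.35
python3 - <<'E'
from cell import robot
import cv2
c=robot.read_camera('scene');cv2.imwrite('pics/c4.png',c['image'][200:420,250:510][:,:,::-1].repeat(2,0).repeat(2,1))
E
```

```text
tool_pos: [0.6218, 0.2448, 0.2042]
contact_force: [-2.2, -0.8, 4.4]
opening: 0.0755
grip_force: 0.0
t 15.27 pos [0.4338 0.1978 0.3092] rot [-3.1411e+00 -9.0000e-04 -3.4780e-01] tool d 0.0003 -0.0003 0.1102 rz 0.0022 F [-0.2  0.  -0. ] open 0.0699 grip 0.0
```

View pics/c4.png

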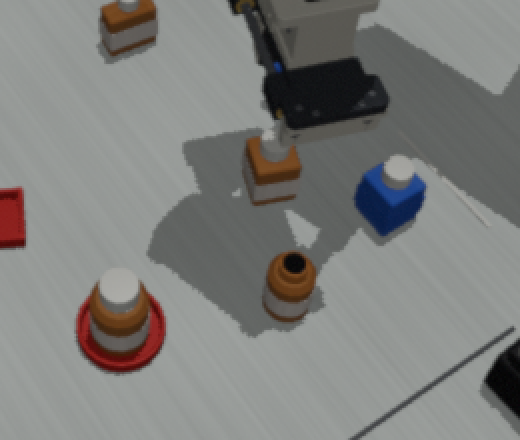

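The large bottle stands in its nest at crop (120,320), and the tool is over the amber square at crop (273,170), clear of the blue ones. Descend and grip.

Scaled: 0.025 m is 0.0333, 0.022 m is 0.0293.

```bash
python3 -m pendant '[{"d":[0, 0, 0.02]}, {"d":[0, 0, 0.0333]}, {"d":[0, 0, 0.0333]}, {"d":[0, 0, 0.0293]}, {"d":[0, 0, 0.0187]}, {"d":[0, 0, 0.0107]}, {}, {}]' >/dev/null
python3 go.py .4342 .198 .04 -.35
python3 -m pendant '[{}, {}, {}, {}, {}, {}, {}]' 0.032 18
python3 -m pendant '[{"d":[0, 0, -0.0133]}, {"d":[0, 0, -0.0267]}, {"d":[0, 0, -0.0333]}, {"d":[0, 0, -0.0333]}, {"d":[0, 0, -0.0267]}]' | tail -3
python3 -m pendant '[{"turn_vec":[0, 0, -0.025]}, {"turn_vec":[0, 0, -0.025]}, {"turn_vec":[0, 0, -0.025]}, {"turn_vec":[0, 0, -0.025]}, {}, {}]' >/dev/null
python3 go.py .6713 -.0837 .045 .0557
```

```text
t 15.98 pos [0.434  0.1979 0.1999] rot [ 3.1415e+00 -1.0000e-04 -3.4930e-01] tool d 0.0001 -0.0002 0.0009 rz 0.0007 F [ 0.7 -0.4 -0.3] open 0.0701 grip 0.0
time: 16.57
tool_pos: [0.434, 0.198, 0.2001]
tool_rot: [-3.141, -0.001, -0.35]
contact_force: [-0.5, 0.4, 4.3]
opening: 0.04
grip_force: 17.9
contact_force: [1.2, 0.7, -0.6]
opening: 0.0402
grip_force: 17.9
t 17.48 pos [0.4336 0.1977 0.2993] rot [3.1412e+00 8.0000e-04 4.6900e-02] tool d 0.2242 0.2923 0.0953 rz -0.0088 F [ 0.4  0.3 -1.9] open 0.0399 grip 17.9
```

Scaled: 0.0287 m is 0.0383, 0.0235 m is 0.0313, -0.009 rad is -0.0023.

```bash
python3 -m pendant '[{"d":[0.0147, 0.0193, 0], "turn_vec":[0, 0, -0.0023]}, {"d":[0.024, 0.0313, 0]}, {"d":[0.0293, 0.0383, 0]}, {"d":[0.0293, 0.0383, 0]}, {"d":[0.0293, 0.0383, 0]}, {"d":[0.0293, 0.0383, 0]}, {"d":[0.0293, 0.0383, 0]}, {"d":[0.0293, 0.0383, 0]}]' >/dev/null
python3 -m pendant '[{"d":[0.0293, 0.0383, 0]}, {"d":[0.024, 0.0313, 0]}, {"d":[0.0173, 0.0227, 0]}, {"d":[0.0133, 0.0173, 0]}, {}, {}]' >/dev/null
python3 go.py .6713 -.0837 .045 .0557
```

```text
t 18.65 pos [ 0.6744 -0.0816  0.2985] rot [-3.1411e+00  1.6000e-03  5.5300e-02] tool d -0.0032 0.0019 0.0945 rz -0.0004 F [-0.4  0.7 -1.8] open 0.04 grip 17.9
```

Scaled: 0.025 m is 0.0333, 0.02 m is 0.0267.

```bash
python3 -m pendant '[{"d":[-0.0043, 0.0025, 0.0133]}, {"d":[0, 0, 0.0267]}, {"d":[0, 0, 0.0333]}, {"d":[0, 0, 0.0267]}, {"d":[0, 0, 0.0133]}, {"d":[0, 0, 0.0067]}, {}, {}]' >/dev/null
python3 go.py .6713 -.0837 .045 .0557
python3 -m pendant '[{"d":[0, 0, 0.002]}, {"d":[0, 0, 0.002]}, {"d":[0, 0, 0.0013]}, {}, {}]'| sed -n '2p;4p'
python3 -m pendant '[{"d":[0, 0, 0.0007]}, {}]'| sed -n '2p;4p'
```

```text
t 19.32 pos [ 0.6716 -0.0828  0.2106] rot [ 3.1411e+00 -1.3000e-03  5.8800e-02] tool d -0.0004 0.0009 0.0066 rz 0.0031 F [ 0.8  0.8 -0.9] open 0.0397 grip 17.9
tool_pos: [0.6714, -0.0832, 0.2058]
contact_force: [0.3, 0.2, -2.0]
tool_pos: [0.6714, -0.0831, 0.2051]
contact_force: [-0.1, -0.6, -2.4]
```

Scaled: 0.0005 m is 0.0007.

```bash
python3 -m pendant '[{"d":[0, 0, 0.0007]}, {}, {}]'| sed -n '2p;4p'
python3 -m pendant '[{"d":[0, 0, 0.0005]}, {}, {}]'| sed -n '2p;4p'
```

```text
tool_pos: [0.6713, -0.0831, 0.2046]
contact_force: [0.2, 0.0, -2.3]
tool_pos: [0.6714, -0.0831, 0.2042]
contact_force: [0.7, 0.2, -1.9]
```

Scaled: 0.0004 m is 0.0005.

```bash
python3 -m pendant '[{"d":[0, 0, 0.0005]}, {}, {}]'| sed -n '2p;4p'
```

```text
tool_pos: [0.6714, -0.0831, 0.2041]
contact_force: [-1.5, 0.1, 0.9]
```

Scaled: 0.0003 m is 0.0004.

```bash
python3 -m pendant '[{"d":[0, 0, 0.0004]}, {}, {}, {}, {}]' 0.062 | tail -3
python3 -m pendant '[{"d":[0, 0, -0.0133]}, {"d":[0, 0, -0.0267]}, {"d":[0, 0, -0.04]}, {"d":[0, 0, -0.04]}, {"d":[0, 0, -0.02]}]' >/dev/null
python3 -m pendant '[{"d":[-0.024, -0.0093, 0]}, {"d":[-0.0453, -0.018, 0]}, {"d":[-0.048, -0.0191, 0]}, {"d":[-0.048, -0.0191, 0]}, {"d":[-0.048, -0.0191, 0]}, {"d":[-0.0427, -0.0169, 0]}, {"d":[-0.024, -0.0093, 0]}, {"d":[-0.0124, -0.0053, 0]}]' >/dev/null
python3 -m pendant '[{"turn_vec":[0, 0, 0.0175]}, {"turn_vec":[0, 0, 0.0175]}, {"turn_vec":[0, 0, 0.014]}, {}, {}]' 0.055 >/dev/null
python3 go.py .4476 -.0083 .039 -.14
python3 - <<'E'
from cell import robot
import cv2
c=robot.read_camera('scene');cv2.imwrite('pics/c5.png',c['image'][110:350,140:440][:,:,::-1].repeat(2,0).repeat(2,1))
E
```

```text
contact_force: [-0.3, -0.2, 0.2]
opening: 0.0612
grip_force: 0.0
t 22.57 pos [ 0.448  -0.0092  0.309 ] rot [ 3.1414e+00 -1.4000e-03 -1.3570e-01] tool d -0.0005 -0.0009 0.111 rz 0.0043 F [ 0.5  0.1 -0.5] open 0.0551 grip 0.0
```

View pics/c5.png

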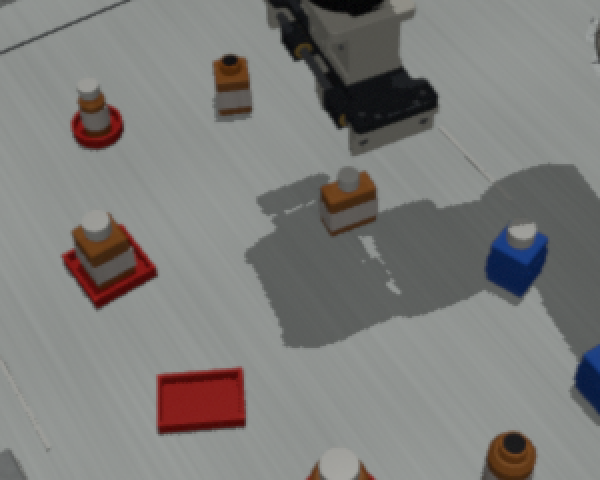

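The square bottle stands in its nest at crop (105,255), and the tool is over the oblong at crop (348,205). Grip it, lift, and turn to the nest's yaw.

Scaled: 0.025 m is 0.0333, 0.022 m is 0.0293, 0.004 rad is 0.001.

```bash
python3 -m pendant '[{"d":[0, -0.0012, 0.02], "turn_vec":[0, 0, 0.001]}, {"d":[0, 0, 0.0333]}, {"d":[0, 0, 0.0333]}, {"d":[0, 0, 0.0293]}, {"d":[0, 0, 0.0187]}, {"d":[0, 0, 0.0107]}, {}, {}]' >/dev/null
python3 go.py .4476 -.0083 .039 -.14
python3 -m pendant '[{}, {}, {}, {}, {}, {}, {}]' 0.018 18
python3 -m pendant '[{"d":[0, 0, -0.0133]}, {"d":[0, 0, -0.0267]}, {"d":[0, 0, -0.0333]}, {"d":[0, 0, -0.0333]}, {"d":[0, 0, -0.0267]}]' | tail -3
python3 -m pendant '[{"turn_vec":[0, 0, 0.02]}, {"turn_vec":[0, 0, 0.0225]}, {"turn_vec":[0, 0, 0.0225]}, {"turn_vec":[0, 0, 0.0205]}, {}, {}]' >/dev/null
python3 go.py .6697 .0937 .044 -.481
```

```text
t 23.28 pos [ 0.4478 -0.0082  0.1997] rot [ 3.1415 -0.     -0.1406] tool d -0.0002 0.0001 0.0017 rz -0.0006 F [-0.2  0.4  0.9] open 0.0545 grip 0.0
time: 23.87
tool_pos: [0.4476, -0.0082, 0.1999]
tool_rot: [3.141, -0.001, -0.141]
contact_force: [-0.7, 0.9, 5.1]
opening: 0.0259
grip_force: 18.0
contact_force: [-0.0, -0.3, -0.8]
opening: 0.0258
grip_force: 18.0
t 24.78 pos [ 0.4473 -0.0081  0.2993] rot [ 3.1414e+00  5.0000e-04 -4.8070e-01] tool d 0.1501 -0.1931 0.0963 rz 0.0003 F [ 0.3  0.1 -1.2] open 0.026 grip 18.0
```

Scaled: -0.027 m is -0.036, 0.021 m is 0.028.

```bash
python3 -m pendant '[{"d":[0.01, -0.0129, 0]}, {"d":[0.02, -0.0257, 0]}, {"d":[0.028, -0.036, 0]}, {"d":[0.028, -0.036, 0]}, {"d":[0.028, -0.036, 0]}, {"d":[0.028, -0.036, 0]}, {"d":[0.028, -0.036, 0]}, {"d":[0.018, -0.0232, 0]}]' >/dev/null
python3 -m pendant '[{"d":[0.008, -0.0103, 0]}, {"d":[0.004, -0.0053, 0]}, {}, {}]' >/dev/null
python3 go.py .6697 .0937 .0449 -.481
python3 -m pendant '[{"d":[0, 0, 0.0133]}, {"d":[0, 0, 0.0267]}, {"d":[0, 0, 0.0333]}, {"d":[0, 0, 0.02]}, {"d":[0, 0, 0.0067]}, {}, {}]' >/dev/null
python3 go.py .6697 .0937 .0449 -.481
```

```text
t 25.78 pos [0.6695 0.0929 0.299 ] rot [ 3.1407e+00  1.2000e-03 -4.8220e-01] tool d -0.0002 -0.0007 0.0951 rz -0.0012 F [-0.1 -0.3 -1.4] open 0.0255 grip 18.0
t 26.37 pos [0.67   0.0929 0.2251] rot [-3.1414e+00 -6.0000e-04 -4.8340e-01] tool d -0.0006 -0.0006 0.0212 rz -0.0024 F [ 0.5  0.1 -0.8] open 0.0257 grip 18.0
```

Scaled: 0.006 m is 0.008, 0.004 m is 0.0053.

```bash
python3 -m pendant '[{"d":[-0.0008, -0.0008, 0.008]}, {"d":[0, 0, 0.008]}, {"d":[0, 0, 0.0053]}, {"d":[0, 0, 0.0027]}, {}, {}]'| sed -n '2p;4p'
python3 -m pendant '[{"d":[0, 0, 0.0008]}, {"d":[0, 0, 0.0008]}, {}, {}]'| sed -n '2p;4p'
python3 -m pendant '[{"d":[0, 0, 0.0007]}, {}, {}]'| sed -n '2p;4p'
```

```text
tool_pos: [0.6698, 0.094, 0.2064]
contact_force: [0.0, 0.1, -1.3]
tool_pos: [0.6698, 0.094, 0.2054]
contact_force: [0.4, 1.1, -0.8]
tool_pos: [0.6697, 0.0939, 0.2048]
contact_force: [-0.2, -0.2, -0.8]
```

Scaled: 0.0005 m is 0.0007.

```bash
python3 -m pendant '[{"d":[0, 0, 0.0007]}, {}, {}]'| sed -n '2p;4p'
python3 -m pendant '[{"d":[0, 0, 0.0005]}, {}, {}]'| sed -n '2p;4p'
```

```text
tool_pos: [0.6697, 0.094, 0.2043]
contact_force: [-0.2, 0.8, -2.0]
tool_pos: [0.6698, 0.0939, 0.204]
contact_force: [0.1, -0.1, 0.2]
```

Scaled: 0.0004 m is 0.0005.

```bash
python3 -m pendant '[{"d":[0, 0, 0.0005]}, {}]'| sed -n '2p;4p'
python3 -m pendant '[{}, {}, {}, {}, {}]' 0.05 | tail -2
python3 -m pendant '[{"d":[0, 0, -0.0133]}, {"d":[0, 0, -0.0267]}, {"d":[0, 0, -0.04]}, {"d":[0, 0, -0.04]}, {"d":[0, 0, -0.04]}, {"d":[0, 0, -0.04]}, {"d":[0, 0, -0.04]}]' >/dev/null
python3 -m pendant '[{"d":[-0.04, 0.0267, 0]}, {"d":[-0.04, 0.0267, 0]}, {"d":[-0.04, 0.0267, 0]}, {"d":[-0.04, 0.0267, 0]}, {"d":[-0.04, 0.0267, 0]}, {"d":[-0.04, 0.0267, 0]}, {"d":[-0.04, 0.0267, 0]}, {}]'
python3 - <<'E'
from cell import robot
import cv2,numpy as np
c=robot.read_camera('scene');t=robot.read_camera('top')
a=cv2.resize(c['image'][100:410,140:440],(380,393));b=cv2.resize(t['image'][130:350,150:500],(414,260))
O=np.zeros((400,800,3),np.uint8);O[:393,:380]=a;O[:260,384:798]=b;cv2.imwrite('pics/c6.png',O[:,:,::-1])
E
```

```text
tool_pos: [0.6698, 0.094, 0.2039]
contact_force: [-2.5, -0.6, 3.3]
opening: 0.0492
grip_force: 0.0
time: 29.78
tool_pos: [0.4128, 0.0676, 0.3834]
tool_rot: [3.139, 0.005, -0.483]
contact_force: [-0.2, 0.7, -0.8]
opening: 0.0501
grip_force: 0.0
```

View pics/c6.png

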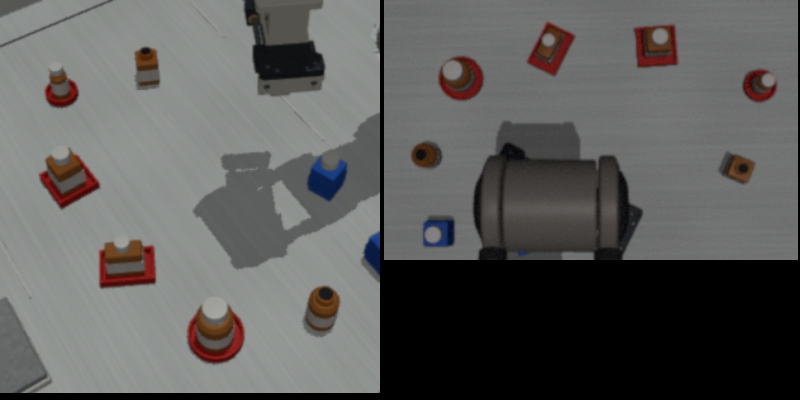

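All four capped bottles stand upright inside their nests, at scene-crop (58,80), (67,172), (125,258) and (215,325). Both open bottles stand where they started, at (147,65) and (322,307), and the arm is clear of everything.

```bash
python3 -c "
from cell import robot
print(robot.hand_in())"
```

```text
the job is handed in; nothing more can be done
None
```

All four capped bottles are standing upright in their matching nests and released, the two open bottles are untouched, and the job was handed in at about 30 s of the 106 s allowed; no verdict was returned.

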